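Seat a new bench foot in the drilling jig

TASK

Get the new beech foot board ready for drilling: slide it under the two spring clips so that its long edge lies flat along the whole fence and its left end touches the end stop, press it home against the fence with about 17 N, and leave it there. Never push harder than 20 N once it bears on the fence or the stop, as they are only hand-tight and would shift; leave the other things on the bench alone.

Things in the scene. Friction and masses are not known exactly. Their poses are not given: they have to be found in the camera images.
- foot_mid (a point): Centre (half-way up) of the loose new bench foot: pale beech board, 88 mm wide (x), 400 mm long (y), 28 mm thick (z), 0.5 to 0.75 kg, two dark screw holes in its top. It lies askew on the jig's base, its middle 45 to 80 mm short of the fence. Its x axis points to the fence-side edge, y to its left end. Too wide to grasp: push its near long edge (x = -44 mm) and its right end (y = -200 mm).
- foot_far_left (a point): Point on the foot board: left end of its fence-side long edge (x +44 mm, y +200 mm from its centre), half-way up
- foot_far_right (a point): Point on the foot board: right end of its fence-side long edge (x +44 mm, y -200 mm from its centre), half-way up
- foot_left_end (a point): Point on the foot board: centre of its left end face (y +200 mm from its centre), half-way up
- jig: Fixed dark film-faced plywood base of the drilling jig, 270 mm (x) by 580 mm (y, along the fence) by 12 mm; origin at the middle of its underside, on the bench top. The board slides on its top face, 12 mm above the bench.
- fence: Fixed fence: aluminium angle 460 mm long, 25 mm high, black knobs behind, two spring clips on it. Origin at the foot of the middle of its working face, on the base's top; x points away from the board into the fence (face at x = 0), y along it to the left, z up. Only roughly parallel to the base's edge. While the board bears on it, the robot must never push the board with more than 20 N.
- clip_l (a joint): Lift (rad) of the left of two bent spring-steel clips, 22 mm wide, at y = +110 mm on the fence: 0 when free, about 0.07 with the board under it. Its nose reaches 40 mm out from the fence, 34 mm up; its bend is 20 mm out, 26 mm above the base. It presses the board down with about 1.6 N. Pushing one end under takes up to 9 N; sliding the board along under both takes 5 to 10 N.
- clip_r (a joint): Lift of the right clip, like the left one, at y = -110 mm on the fence
- stop: Fixed aluminium end stop block, 60 mm (fence's x) by 28 mm (along the fence) by 24 mm high, black knob on top, at the left end of the jig. Origin at the foot of the middle of its working face, on the base's top; its x and y are along the fence's; the working face is y = 0 and the board lies on its -y side, 20 to 100 mm away at the start.
- old_foot: Bystander: old brown bench foot with rubber pads, 400 by 88 by 34 mm, lying left of the jig; origin under its centre
- dish: Bystander: clear round dish of white beans, 90 mm across, 20 mm high, right of the jig; origin under its centre
- screw_tray: Bystander: grey open tray of screws, 90 by 120 by 35 mm, right of the jig; origin under its centre
- drill: Bystander: black cordless drill lying on its side, about 190 by 180 by 54 mm, left and near; origin under the middle of its barrel

How it is judged:
By the outcome, as a careful person would: the job done as asked, in the order asked, and still so for the second after the job is handed in, with the robot touching nothing.
It also fails if it takes over 72 s, if anything falls off the work surface, if the arm or the gripper's body presses on something with over 40 N, if the wrist force passes 120 N, or if a joint passes its speed limit or range.

ROBOT

A 6-joint arm with a two-finger parallel gripper is mounted at the origin on the work surface. World frame = base frame: x ahead of the robot, y to its left, z up, the work surface at z = 0. Lengths are in m, angles in degrees, forces in N, time in s.
With the tool pointing down it reaches from about 0.375 to 0.925 m from the base axis. Payload 5.7 kg.
Tool frame: the origin (TCP) lies where the fingers leave the gripper's body, on its centre line; the fingertips stand 80 mm ahead of it and the grasp point (between the pads) lies 61 mm ahead of it; z points along the fingers, y is the direction in which the jaws open and shut (so a half turn about z gives the same grasp; the last joint's range is limited). The gripper opens to 88 mm and grips with 3 to 60 N. Pads are 20 mm wide; open, the fingers measure 115 mm over their backs; the gripper's body (75 mm by 178 mm) begins 61 mm behind the grasp point.
Start: joints at [59.582, 20.558, 86.54, -0, 72.909, -6.595], TCP at [0.242, 0.549, 0.303] pointing down, gripper open.
Joint ranges: [-170.27, 170.27], [-57.76, 135], [12.27, 136.19], [-55.21, 235.2], [11.17, 155.16], [-170.74, 170.74]. Speed limits (degrees/s): [136.94, 136.94, 180, 180, 180, 180].

INTERFACE

Orientations are given as [roll, pitch, yaw] about the fixed x, y, z axes, in that order (R = Rz(yaw) Ry(pitch) Rx(roll)).
In Python, from workcell import sensors, imaging, workorder, recognise, trace gives the robot as it stands.
- The arm moves only by the tool apply_moves, never from a script. Its argument "series" is a list that holds one entry, the list of rows, each a list of 7 numbers: the turn, a rotation vector about the tool's x, y, z in rad, then the shift along the tool's x, y, z in mm, then the closure, from 0 (fully open) to 1 (shut). A call has 1 to 10 rows; each row is the pose to reach, as a shift and turn from the pose measured when the call began, along the tool's axes at that moment; what a row does not reach only later rows make up. A row lasts 1/8 s, in which the tool goes at most 62.5 mm and 10.7 degrees, less where a joint would pass 70% of its speed; a pose out of reach is approached as far as the arm can. A call with a gripper value outside its range is refused whole. The fingers move at their own pace and stop on an object; "squeeze" is the grip in N (left out, the last holds). Time passes only in rows, so rows that repeat a pose let the fingers close. It gives the time, the measured TCP pose, the force and the opening at its end, in the units of the state.
- sensors.get_obs(): the state, without advancing time (a new reading comes with each control period).
- imaging.capture(name): name is "scene" or "side" or "wrist"; returns a dict with "img" (400x640x3 uint8, red, green, blue), "camera_matrix" (3x3 intrinsics, pixels), "dist_coeffs" ([k1, k2, p1, p2, k3] as OpenCV has them; the pictures are not rectified), "rvec" (rotation vector, rad) and "tvec" (3), from world to camera coordinates, as OpenCV has them. Camera axes: x right, y down, z forward; pixel columns grow to the right and rows downward; lengths in m; the calibration is good to about 2 mm. A picture is of the moment at which its call begins. There is no depth.
- workorder.finish_job(): hands the job in, once; it reports no verdict.
Trained networks look in a picture, given as the dict that the camera call returned (one of the last four; its "shot" number tells which), for a name from the list of things; names that differ only in an ending like _2 or _b are one class to them, and where a whole thing is asked for, a point or a joint stands for the part that bears it (a point fixed in the world has none). Each returns a list of dicts, best first, with "score" (0 to 1); they miss things now and then, are a little off and sometimes report something else, mostly with a low value. They report only what shows in the picture. A call takes as long as a camera call.
- recognise(picture, name): "centre" ([x, y, z] in m, in world coordinates, good to about 4 mm: the middle of the surface that is visible of it).
- trace(picture, name): "region" (400x640 bool, what is visible of it).
The state is a dict: "clock": time; "q": joint angles; "joint_velocities": joint speeds; "joint_torque": joint torques, N m; "tcp_pos": TCP position; "ee_rot": TCP orientation; "wrist_force": force on the tool from outside, world axes, zero at the start; "wrist_torque": the same for the moment, N m; "gripper_width": finger opening in m.
Only numpy, scipy, OpenCV 4.12 (cv2) and the standard library are available. Lean on these libraries where they do the work, as an engineer would, in place of code of your own. Each camera call takes 0.05 s, during which the arm holds its last target. There are 200 camera calls.

## Working session

There is one attempt and no reset: what is moved stays moved. The work goes in short steps, Python scripts to look and compute and a tool call to move; the robot and the scene stay as the last step left them, time stands still between calls to the robot, and variables do not carry over. Pictures are saved under pics/ and viewed, about 8 in all and at most 12, crops included, and the job is handed in when it is done.

Besides the shell and the picture viewer there is one more tool, called after "Emit:" by a JSON object that holds its "fn" and its "kwargs", one argument or row to a line. apply_moves: Moves the arm, as the interface text tells. Its arguments: {"type":"object","properties":{"series":{"type":"array"},"squeeze":{"type":"number"}},"required":["series"]}

```bash
mkdir -p pics; ls; cat > h.py <<'E'
import numpy as np, cv2
from workcell import sensors, imaging, workorder, recognise, trace
def save(p,n,crop=None,s=1):
    im=p["img"][:,:,::-1]
    if crop: x0,y0,x1,y1=crop; im=im[y0:y1,x0:x1]
    cv2.imwrite("pics/"+n,cv2.resize(im,None,fx=s,fy=s,interpolation=cv2.INTER_CUBIC))
def ray(p,uv,z):
    uv=np.array(uv,float).reshape(-1,1,2)
    n=cv2.undistortPoints(uv,np.array(p["camera_matrix"]),np.array(p["dist_coeffs"])).reshape(-1,2)
    R=cv2.Rodrigues(np.array(p["rvec"],float))[0]; t=np.array(p["tvec"],float).ravel()
    C=-R.T@t; d=np.c_[n,np.ones(len(n))]@R
    return C+d*((z-C[2])/d[:,2])[:,None]
def proj(p,X):
    return cv2.projectPoints(np.array(X,float).reshape(-1,1,3),np.array(p["rvec"],float),np.array(p["tvec"],float),np.array(p["camera_matrix"]),np.array(p["dist_coeffs"]))[0].reshape(-1,2)
E
python3 - <<'E'
from h import *
o=sensors.get_obs(); print(o)
for c in ["scene","side"]:
    p=imaging.capture(c); save(p,c+"0.png")
    R=cv2.Rodrigues(np.array(p["rvec"],float))[0]; print(c,-R.T@np.array(p["tvec"]).ravel())
    for n in ["foot_mid","foot_far_left","foot_far_right","foot_left_end","jig","fence","clip_l","clip_r","stop","old_foot","dish","screw_tray","drill"]:
        print(n,[(np.round(r["centre"],4).tolist(),round(r["score"],2)) for r in recognise(p,n)[:2]])
E
```

```text
pics
{'clock': 0.0, 'q': array([ 5.95829438e+01,  2.05993110e+01,  8.65980826e+01, -9.66400516e-04,
        7.29066606e+01, -6.59327761e+00]), 'joint_velocities': array([-0.05785263,  0.08750516, -0.05163828,  0.02995218, -0.01462737,
        0.02260105]), 'joint_torque': array([-2.65334951e-03, -5.15372229e+01, -2.70729643e+01,  6.72683213e-02,
        3.46708728e-02, -1.59399938e-04]), 'tcp_pos': array([0.24208198, 0.54841574, 0.30180116]), 'ee_rot': array([-1.79896528e+02, -1.10304722e-02,  1.56176496e+02]), 'wrist_force': array([-0.25225617, -0.36326177,  0.18925252]), 'wrist_torque': array([ 0.02918202,  0.02425727, -0.0029338 ]), 'gripper_width': 0.08773930493093911}
scene [1.07567259 0.77781589 0.89230946]
foot_mid [([0.529, -0.0572, 0.0429], 0.69)]
foot_far_left [([0.5319, -0.0526, 0.0433], 0.71)]
foot_far_right []
foot_left_end [([0.5254, -0.0551, 0.0424], 0.56)]
jig [([0.5702, 0.0643, 0.0119], 0.74)]
fence [([0.6272, -0.0071, 0.0273], 0.67), ([0.5252, -0.058, 0.0395], 0.57)]
clip_l [([0.6145, 0.0623, 0.0427], 0.63), ([0.623, -0.159, 0.0441], 0.59)]
clip_r [([0.6145, 0.0623,
[... 342 characters left out ...]
_mid [([0.5046, -0.1351, 0.0378], 0.82)]
foot_far_left [([0.5014, -0.133, 0.0381], 0.73)]
foot_far_right [([0.502, -0.141, 0.04], 0.78), ([0.5811, -0.5505, 0.0135], 0.74)]
foot_left_end [([0.5021, -0.1344, 0.0375], 0.93)]
jig [([0.4729, -0.1525, 0.0112], 0.87), ([0.5035, -0.1344, 0.04], 0.71)]
fence [([0.6307, -0.0923, 0.0254], 0.82), ([0.4472, -0.4805, 0.007], 0.34)]
clip_l [([0.6201, -0.1584, 0.0411], 0.41)]
clip_r [([0.6201, -0.1584, 0.0411], 0.41)]
stop [([0.5585, 0.1527, 0.0365], 0.7)]
old_foot [([0.575, 0.4463, 0.0317], 0.82)]
dish [([0.4416, -0.4855, 0.0051], 0.6)]
screw_tray [([0.5839, -0.5528, 0.0131], 0.61)]
drill [([0.3147, 0.5085, 0.0376], 0.97), ([0.5014, -0.138, 0.0424], 0.22)]
```

View pics/scene0.png

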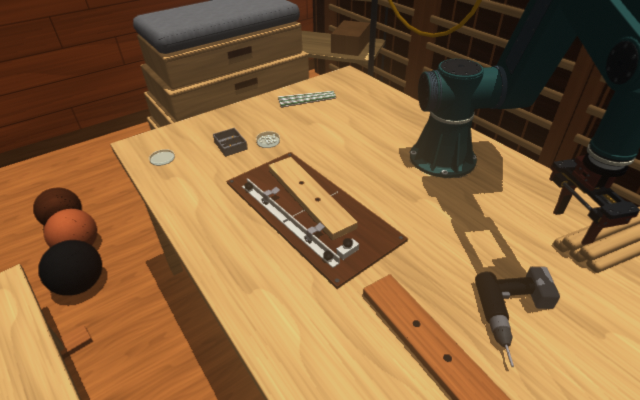

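View pics/side0.png

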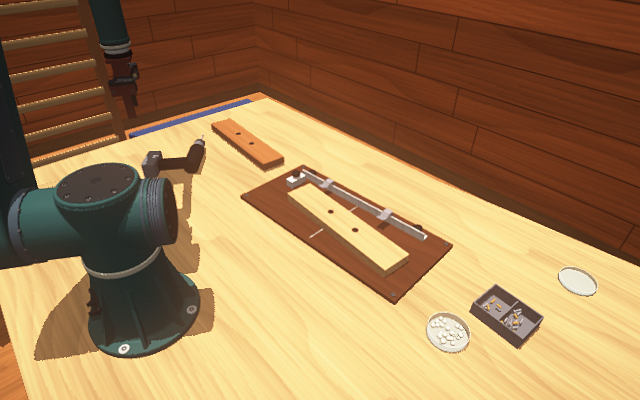

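The scene view shows the board running from about (270,165) to (355,230), with the fence behind it from (248,182) to (335,262), clips at (270,192) and (315,230), and the stop at (347,247). The side view agrees: board (288,190)-(408,268), stop (295,180), and dish and tray well to the right.

```bash
cat > fit.py <<'E'
from h import *
from scipy.optimize import minimize
def boxpts(c,yaw,sx,sy,z0,z1):
    a=np.array([[sx,sy],[sx,-sy],[-sx,-sy],[-sx,sy]])/2
    R=np.array([[np.cos(yaw),-np.sin(yaw)],[np.sin(yaw),np.cos(yaw)]])
    q=a@R.T+c
    return np.vstack([np.c_[q,[z0]*4],np.c_[q,[z1]*4]])
def iou(p,m,P,S=4):
    h=cv2.convexHull(proj(p,P).astype(np.float32))
    im=np.zeros((400,640),np.uint8); cv2.fillConvexPoly(im,np.round(h*16).astype(np.int32),1,shift=4)
    im=im.astype(bool); return (im&m).sum()/max(1,(im|m).sum())
def hullmask(m):
    m=m.astype(np.uint8); n,l,s,_=cv2.connectedComponentsWithStats(m); k=1+np.argmax(s[1:,4])
    pts=np.argwhere(l==k)[:,::-1].astype(np.int32); im=np.zeros_like(m); cv2.fillConvexPoly(im,cv2.convexHull(pts),1); return im.astype(bool)
def fit(views,x0,sx,sy,z0,z1):
    f=lambda v:-sum(iou(p,m,boxpts(v[:2],v[2]/5,sx,sy,z0,z1)) for p,m in views)
    best=None
    for d in (0,.3,-.3):
        r=minimize(f,[x0[0],x0[1],x0[2]*5+d],method="Nelder-Mead",options=dict(initial_simplex=np.array([x0[0],x0[1],x0[2]*5+d])+np.array([[0,0,0],[.02,0,0],[0,.02,0],[0,0,.3]]),xatol=1e-5,fatol=1e-5,maxiter=400))
        if best is None or r.fun<best.fun: best=r
    v=best.x; return v[0],v[1],v[2]/5,-best.fun/len(views)
E
cat > run1.py <<'E'
from fit import *
ps={c:imaging.capture(c) for c in ("scene","side")}
M={}
for c,p in ps.items():
    for n in ("foot_mid","jig","fence","stop"):
        r=trace(p,n); 
        if r: M[c,n]=r[0]["region"]; print(c,n,r[0]["score"],M[c,n].sum())
np.savez("m.npz",**{f"{c}_{n}":m for (c,n),m in M.items()})
for cs in (("scene",),("side",),("scene","side")):
    v=[(ps[c],hullmask(M[c,"foot_mid"])) for c in cs if (c,"foot_mid") in M]
    b=fit(v,(.51,-.09,0),.088,.4,.012,.04); print(cs,"board",np.round(b,4),np.degrees(b[2]))
    v=[(ps[c],hullmask(M[c,"jig"]|M[c,"foot_mid"]|M[c,"fence"]&False)) for c in cs if (c,"jig") in M]
    j=fit(v,(.53,-.05,0),.27,.58,0,.012); print(cs,"jig",np.round(j,4),np.degrees(j[2]))
for c,p in ps.items():
    o=p["img"].copy()
    for n,col in (("fence",(255,0,0)),("stop",(0,255,0)),("foot_mid",(0,0,255))):
        if (c,n) in M:
            cc,_=cv2.findContours(M[c,n].astype(np.uint8),0,1); cv2.drawContours(o,cc,-1,col,1)
    x0,y0=(225,140) if c=="scene" else (235,150)
    ps[c]=cv2.resize(p["img"][y0:y0+145,x0:x0+200],None,fx=4,fy=4,interpolation=cv2.INTER_CUBIC)
    oo=cv2.resize(o[y0:y0+145,x0:x0+200],None,fx=4,fy=4,interpolation=cv2.INTER_NEAREST)
    cv2.imwrite(f"pics/{c}_crop.png",ps[c][:,:,::-1]); cv2.imwrite(f"pics/{c}_ov.png",oo[:,:,::-1])
E
python3 run1.py
```

```text
scene foot_mid 0.87 2671
scene jig 0.84 6468
scene fence 0.6 1651
scene stop 0.81 327
side foot_mid 0.65 3896
side jig 0.55 7463
side fence 0.61 1246
side stop 0.56 1643
('scene',) board [ 0.5171 -0.0904 -0.059   0.9692] -3.3820218267221613
('scene',) jig [ 0.543  -0.0583  0.0564  0.9922] 3.230107054437116
('side',) board [ 0.518  -0.0932 -0.0491  0.9679] -2.815017947441661
('side',) jig [ 0.5428 -0.0591  0.0622  0.9251] 3.564931686385075
('scene', 'side') board [ 0.5174 -0.094  -0.0476  0.9665] -2.724597247466426
('scene', 'side') jig [ 0.5432 -0.0582  0.0612  0.9579] 3.504498157904145
```

View pics/scene_ov.png

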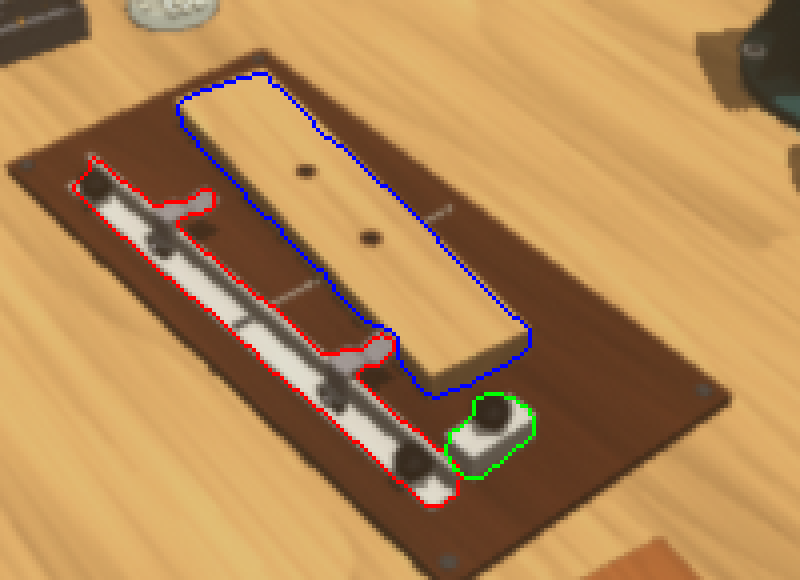

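The overlay shows the board's left far corner almost under the left clip nose, around crop (395,340). The fence's working top edge runs from crop (95,155) to (455,465), and the stop sits at (490,435).

```bash
cat >> h.py <<'E'
from scipy.spatial.transform import Rotation as Ro
def goto(pos,yaw,show=True):
    """shift+turn in tool axes from the measured pose, to world pos (m), tool straight down at yaw"""
    o=sensors.get_obs(); R0=Ro.from_euler("xyz",o["ee_rot"],degrees=True); R1=Ro.from_euler("xyz",[180,0,yaw],degrees=True)
    rv=(R0.inv()*R1).as_rotvec(); s=R0.inv().apply(np.array(pos)-o["tcp_pos"])*1000
    print("t",round(o["clock"],2),"tcp",np.round(o["tcp_pos"],4),"rot",np.round(o["ee_rot"],2),"F",np.round(o["wrist_force"],2),"w",round(o["gripper_width"],4))
    print("-> turn",np.round(rv,4),"shift",np.round(s,1))
E
python3 - <<'E'
from h import *
ps=imaging.capture("scene")
a=ray(ps,[(225+95/4,140+157/4),(225+455/4,140+465/4)],.037); print("fence top edge",np.round(a,4)); d=a[1]-a[0]; print(np.linalg.norm(d), np.degrees(np.arctan2(-d[0],d[1])))
s=ray(ps,[(225+448/4,140+437/4),(225+498/4,140+393/4)],.036);print("stop top",s)
m=np.load("m.npz")["scene_fence"]
# subpixel: max-x pixels of each row on edge excluding clips
goto([.45,-.08,.38],183.4)
E
```

```text
fence top edge [[ 0.6416 -0.267   0.037 ]
 [ 0.6081  0.1786  0.037 ]]
0.4468657901428197 4.31020301873181
stop top [[0.59592103 0.15489734 0.036     ]
 [0.54259453 0.14268059 0.036     ]]
t 1.95 tcp [0.2424 0.5488 0.3026] rot [-179.99    0.    156.18] F [ 0.08 -0.15 -0.2 ] w 0.0879
-> turn [-1.000e-04 -0.000e+00 -4.751e-01] shift [-444.  -491.4  -77.3]
```

Emit:
{"fn": "apply_moves", "kwargs": {
  "series": [
    [[0, 0, -0.04, -40, -44, -8, 0], [0, 0, -0.09, -80, -88, -16, 0], [0, 0, -0.14, -122, -135, -22, 0], [0, 0, -0.19, -164, -182, -30, 0], [0, 0, -0.24, -206, -229, -38, 0], [0, 0, -0.29, -248, -275, -45, 0], [0, 0, -0.34, -290, -321, -52, 0], [0, 0, -0.39, -332, -367, -60, 0], [0, 0, -0.43, -374, -413, -68, 0], [0, 0, -0.475, -415, -459, -77, 0]]
  ]
}}

```text
clock: 3.2
tcp_pos: [0.4358, -0.0373, 0.3797]
ee_rot: [-180.0, 0.1, -176.5]
wrist_force: [1.7, -0.5, -0.6]
gripper_width: 0.0876
```

```bash
python3 - <<'E'
from h import *
goto([.45,-.08,.38],183.4)
p=imaging.capture("wrist"); save(p,"w0.png")
R=cv2.Rodrigues(np.array(p["rvec"],float))[0]; print(-R.T@np.array(p["tvec"]).ravel(), R[2])
E
```

```text
t 3.2 tcp [ 0.4358 -0.0373  0.3797] rot [-1.7999e+02  6.0000e-02 -1.7655e+02] F [ 1.66 -0.53 -0.56] w 0.0876
-> turn [-0.0001  0.001   0.0009] shift [-11.6 -43.5  -0.3]
[ 0.35385916 -0.04192283  0.46141002] [ 0.29584697  0.01742498 -0.95507641]
```

View pics/w0.png

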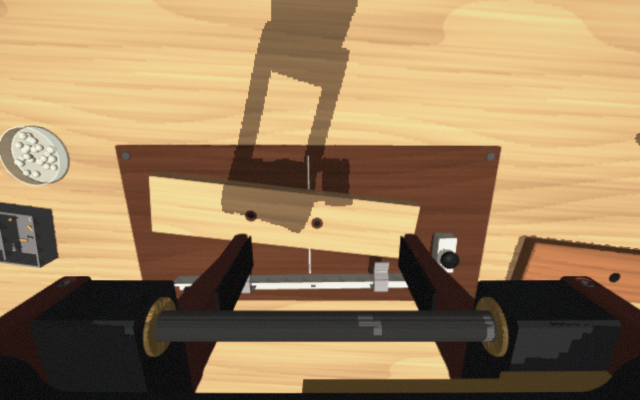

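The wrist view shows the board with corners near (151,177), (419,206), (413,257) and (152,232). The fence top edge is at row ~277 and the stop's working face at column ~433. I'll zoom in for exact corner values.

```bash
python3 - <<'E'
from h import *
p=imaging.capture("wrist"); save(p,"w1.png",(120,165,480,300),2.2)
import pickle; pickle.dump({k:p[k] for k in p},open("w1.pkl","wb"))
E
```

```text
(no output)
```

View pics/w1.png

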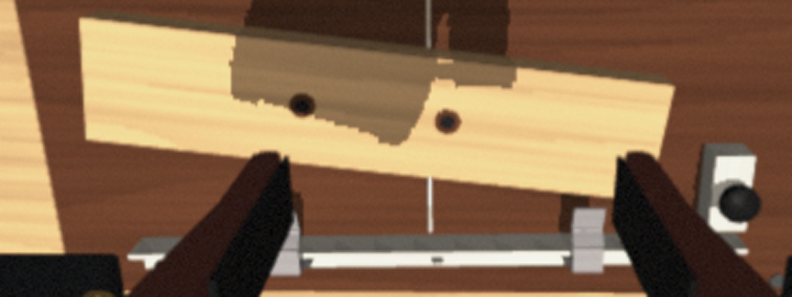

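```bash
cat > e.py <<'E'
from h import *
import pickle; p=pickle.load(open("w1.pkl","rb"))
f=lambda L,z: ray(p,[(120+x/2.2,165+y/2.2) for x,y in L],z)
def ang(a,b): d=b-a; return np.degrees(np.arctan2(-d[0],d[1]))
b=f([(80,19),(673,86),(86,139),(612,197)],.04); print("board NR NL FR F~L\n",np.round(b,4), ang(b[0],b[1]),ang(b[2],b[3]),np.linalg.norm(b[1]-b[0]),np.linalg.norm(b[2]-b[0]))
t=f([(160,253),(430,252),(630,250)],.037); u=f([(160,238),(430,236),(560,235)],.012); print("fence top",np.round(t,4),ang(t[0],t[2]),"bot",np.round(u,4),ang(u[0],u[2]))
s=f([(712,152),(711,225)],.036); s2=f([(702,152),(700,225)],.012); print("stop",np.round(s,4),np.round(s2,4))
print("jig marks / clips", np.round(f([(281,250),(588,240)],.04),4))
E
python3 e.py
```

```text
board NR NL FR F~L
 [[ 0.463  -0.2906  0.04  ]
 [ 0.4852  0.106   0.04  ]
 [ 0.5489 -0.2959  0.04  ]
 [ 0.5705  0.0759  0.04  ]] -3.2060235509918886 -3.3234339416581773 0.39721948086401937 0.0860770620612951
fence top [[ 0.6392 -0.2523  0.037 ]
 [ 0.6254 -0.0515  0.037 ]
 [ 0.6144  0.0958  0.037 ]] 4.079359858762251 bot [[ 0.6423 -0.2632  0.012 ]
 [ 0.627  -0.0524  0.012 ]
 [ 0.6197  0.0482  0.012 ]] 4.146092065905614
stop [[0.5332 0.1426 0.036 ]
 [0.5906 0.1522 0.036 ]] [[0.5436 0.146  0.012 ]
 [0.6043 0.155  0.012 ]]
jig marks / clips [[ 0.6289 -0.1611  0.04  ]
 [ 0.6062  0.0631  0.04  ]]
```

The measurements agree across cameras:

| Item | Value |
|---|---|
| Fence yaw | about 4.15° |
| Fence face | passes through (0.626, -0.052) |
| Board yaw | -3.25° |
| Stop face | y_f of about 0.205 |

I'll move behind the near edge, offset to the right, and rotate the board square by pushing with both fingers.

```bash
cat >> h.py <<'E'
FA=np.radians(4.15); FO=np.array([.626,-.052]); FX=np.array([np.cos(FA),np.sin(FA)]); FY=np.array([-np.sin(FA),np.cos(FA)])
def W(xf,yf): return FO+xf*FX+yf*FY
def Fc(p): d=np.array(p)[:2]-FO; return np.array([d@FX,d@FY])
def go(xf,yf,z):
    o=sensors.get_obs(); print("now fence xy",np.round(Fc(o["tcp_pos"]),4)); goto([*W(xf,yf),z],184.15)
E
python3 -c "
from h import *
go(-.193,-.071,.15); go(-.193,-.071,.1)"
```

```text
now fence xy [-0.1868  0.0249]
t 3.3 tcp [ 0.4379 -0.0407  0.3804] rot [-179.8     0.19 -176.92] F [-0.6   0.58  0.1 ] w 0.0879
-> turn [-0.0035  0.0034 -0.0187] shift [  5.2 -95.2 230.7]
now fence xy [-0.1868  0.0249]
t 3.3 tcp [ 0.4379 -0.0407  0.3804] rot [-179.8     0.19 -176.92] F [-0.6   0.58  0.1 ] w 0.0879
-> turn [-0.0035  0.0034 -0.0187] shift [  5.3 -95.  280.7]
```

Emit:
{"fn": "apply_moves", "kwargs": {
  "series": [
    [[0, 0, 0, 0, -25, 50, 0], [-0.001, 0.001, -0.01, 2, -50, 100, 0], [-0.002, 0.002, -0.015, 4, -75, 150, 0], [-0.0035, 0.0034, -0.0187, 5, -95, 200, 0], [-0.0035, 0.0034, -0.0187, 5, -95, 240, 0], [-0.0035, 0.0034, -0.0187, 5, -95, 265, 0], [-0.0035, 0.0034, -0.0187, 5, -95, 281, 0], [-0.0035, 0.0034, -0.0187, 5, -95, 281, 0]]
  ]
}}

```text
clock: 4.3
tcp_pos: [0.4383, -0.1357, 0.0988]
ee_rot: [179.9, -0.1, -175.8]
wrist_force: [-0.5, 0.2, 0.9]
gripper_width: 0.088
```

```bash
python3 -c "
from h import *
go(-.144,-.071,.1)"
```

```text
now fence xy [-0.1933 -0.0699]
t 4.3 tcp [ 0.4383 -0.1357  0.0988] rot [ 1.7991e+02 -1.4000e-01 -1.7585e+02] F [-0.46  0.16  0.89] w 0.088
-> turn [ 0.0015 -0.0024  0.0001] shift [-49.3  -1.1  -1.3]
```

Emit:
{"fn": "apply_moves", "kwargs": {
  "series": [
    [[0.0015, -0.0024, 0, -8, 0, -1, 0], [0.0015, -0.0024, 0, -14, 0, -1, 0], [0.0015, -0.0024, 0, -19, 0, -1, 0], [0.0015, -0.0024, 0, -24, 0, -1, 0], [0.0015, -0.0024, 0, -29, 0, -1, 0], [0.0015, -0.0024, 0, -34, 0, -1, 0], [0.0015, -0.0024, 0, -39, 0, -1, 0], [0.0015, -0.0024, 0, -44, 0, -1, 0], [0.0015, -0.0024, 0, -48, 0, -1, 0], [0.0015, -0.0024, 0, -48, 0, -1, 0]]
  ]
}}

```text
clock: 5.55
tcp_pos: [0.4862, -0.1322, 0.0999]
ee_rot: [180.0, -0.0, -175.8]
wrist_force: [-2.8, -1.4, 1.2]
gripper_width: 0.0877
```

```bash
cat > b.py <<'E'
from fit import *
import sys
V=[]
for c in ("scene","side"):
    p=imaging.capture(c); r=trace(p,"foot_mid")
    if r: V.append((p,hullmask(r[0]["region"]),c))
    if len(sys.argv)>1 and c==sys.argv[1]: save(p,sys.argv[2],(225,140,425,285) if c=="scene" else (235,150,435,295),4)
for k in V:
    b=fit([k[:2]],(.54,-.07,.07),.088,.4,.012,.04); print(k[2],"board f-xy",np.round(Fc(b[:2]),4),"rel yaw",round(np.degrees(b[2]-FA),2),"iou",round(b[3],3))
o=sensors.get_obs(); print(o["clock"],"tool f",np.round(Fc(o["tcp_pos"]),4),o["tcp_pos"][2],o["wrist_force"])
E
python3 b.py side s2.png
```

```text
scene board f-xy [-0.0886 -0.0294] rel yaw -1.33 iou 0.974
side board f-xy [-0.0765 -0.0335] rel yaw -4.86 iou 0.373
5.75 tool f [-0.1452 -0.0699] 0.0998162518457757 [-2.10873268 -0.50680401  1.66509457]
```

View pics/s2.png

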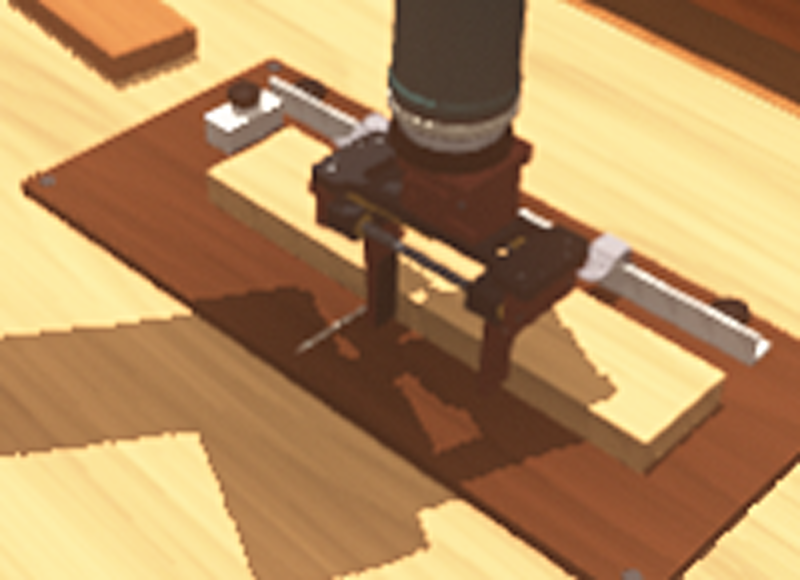

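The two-finger push turned the board nearly parallel to the fence, at about the near clearance I wanted. Both fingers sit on its near edge at crop (380,320) and (490,385). I'll push 4 mm more to square it, then go round to the right end.

Emit:
{"fn": "apply_moves", "kwargs": {
  "series": [
    [[0, 0, 0, -2, 0, 0, 0], [0, 0, 0, -4, 0, 0, 0], [0, 0, 0, -4, 0, 0, 0], [0, 0, 0, 10, 0, 0, 0], [0, 0, 0, 22, -20, 0, 0], [0, 0, 0, 22, -70, 0, 0.5], [0, 0, 0, 22, -120, 0, 1], [0, 0, 0, 22, -170, 0, 1], [0, 0, 0, 10, -190, 0, 1], [0, 0, 0, -20, -190, 0, 1]]
  ],
  "squeeze": 25
}}

```text
clock: 7.0
tcp_pos: [0.5195, -0.3226, 0.0998]
ee_rot: [-180.0, 0.1, -176.0]
wrist_force: [0.1, -0.1, -0.1]
gripper_width: 0.0414
```

```bash
python3 b.py; python3 -c "
from h import *
go(-.087,-.26,.1)"
```

```text
scene board f-xy [-0.0869 -0.0316] rel yaw -0.35 iou 0.966
side board f-xy [-0.0871 -0.0229] rel yaw -0.79 iou 0.863
7.2 tool f [-0.1256 -0.2595] 0.0995727061250796 [-0.00791476 -0.10917962 -0.64590276]
now fence xy [-0.1256 -0.2595]
t 7.2 tcp [ 0.5195 -0.3199  0.0996] rot [ 1.7999e+02  1.0000e-02 -1.7580e+02] F [-0.01 -0.11 -0.65] w 0.0254
-> turn [0.0002 0.0001 0.001 ] shift [-38.6  -0.5  -0.4]
```

Emit:
{"fn": "apply_moves", "kwargs": {
  "series": [
    [[0, 0, 0, -20, 0, 0, 1], [0, 0, 0, -38, 0, 0, 1], [0, 0, 0, -38, 6, 0, 1], [0, 0, 0, -38, 12, 0, 1], [0, 0, 0, -38, 18, 0, 1], [0, 0, 0, -38, 24, 0, 1], [0, 0, 0, -38, 30, 0, 1], [0, 0, 0, -38, 36, 0, 1], [0, 0, 0, -38, 42, 0, 1], [0, 0, 0, -38, 42, 0, 1]]
  ]
}}

```text
clock: 8.45
tcp_pos: [0.5541, -0.2744, 0.0996]
ee_rot: [179.9, -0.0, -175.8]
wrist_force: [0.5, 0.0, 0.0]
gripper_width: 0.0005
```

```bash
python3 b.py scene s3.png
```

```text
scene board f-xy [-0.0859 -0.0078] rel yaw 0.12 iou 0.968
side board f-xy [-0.0872 -0.0015] rel yaw -0.3 iou 0.926
8.65 tool f [-0.0877 -0.2173] 0.09957585992514442 [-0.01339709  0.19309227  0.53682957]
```

View pics/s3.png

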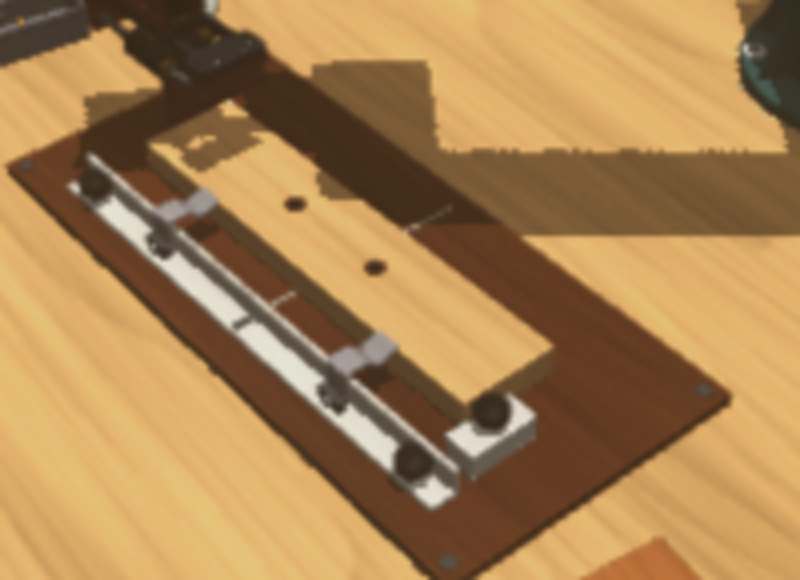

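The scene crop shows the board parallel to the fence, its left end at crop (468,403)-(555,348), just short of the stop's top corner at about (498,393). I'll measure the remaining gap.

```bash
python3 - <<'E'
from h import *
p=imaging.capture("scene"); g=lambda L,z:np.round([Fc(q) for q in ray(p,[(225+x/4,140+y/4) for x,y in L],z)],4)
print("board left end top",g([(468,404),(554,348)],.04)); print("right",g([(148,147)],.04),"near hole etc")
print("stop top face near edges",g([(447,437),(498,394),(535,408),(480,452)],.036))
p=imaging.capture("wrist"); save(p,"w2.png")
E
```

```text
board left end top [[-0.0435  0.1972]
 [-0.1271  0.1963]]
right [[-0.0388 -0.1944]] near hole etc
stop top face near edges [[-0.0145  0.2081]
 [-0.0684  0.2009]
 [-0.0787  0.2276]
 [-0.0224  0.2329]]
```

Emit:
{"fn": "apply_moves", "kwargs": {
  "series": [
    [[0, 0, 0, 0, -8, 0, 1], [0, 0, 0, 40, -12, 0, 1], [0, 0, 0, 80, -12, 0, 1], [0, 0, 0, 80, 35, 0, 0.5], [0, 0, 0, 80, 90, 0, 0], [0, 0, 0, 80, 145, 0, 0], [0, 0, 0, 80, 195, 0, 0], [0, 0, 0, 80, 217, 0, 0], [0, 0, 0, 75, 217, 0, 0], [0, 0, 0, 70, 217, 0, 0]]
  ]
}}

```text
clock: 10.0
tcp_pos: [0.4698, -0.0649, 0.0999]
ee_rot: [-180.0, 0.1, -175.8]
wrist_force: [0.2, 0.7, 0.4]
gripper_width: 0.0668
```

```bash
python3 -c "
from h import *
go(-.141,0,.1)"
```

```text
now fence xy [-0.1567 -0.0015]
t 10.0 tcp [ 0.4698 -0.0649  0.0999] rot [-1.7998e+02  8.0000e-02 -1.7581e+02] F [0.16 0.71 0.43] w 0.0668
-> turn [-0.0003  0.0013  0.0007] shift [-15.7   1.5  -0.1]
```

Emit:
{"fn": "apply_moves", "kwargs": {
  "series": [
    [[0, 0, 0, -4, 1, 0, 0], [0, 0, 0, -8, 1, 0, 0], [0, 0, 0, -12, 1, 0, 0], [0, 0, 0, -16, 1, 0, 0], [0, 0, 0, -20, 1, 0, 0], [0, 0, 0, -24, 1, 0, 0], [0, 0, 0, -27, 1, 0, 0], [0, 0, 0, -30, 1, 0, 0], [0, 0, 0, -32, 1, 0, 0], [0, 0, 0, -32, 1, 0, 0]]
  ]
}}

```text
clock: 11.25
tcp_pos: [0.4995, -0.061, 0.0995]
ee_rot: [179.9, -0.2, -175.8]
wrist_force: [-4.9, -0.3, 2.9]
gripper_width: 0.0877
```

Emit:
{"fn": "apply_moves", "kwargs": {
  "series": [
    [[0, 0, 0, -1, 0, 0, 0], [0, 0, 0, -2, 0, 0, 0], [0, 0, 0, -3, 0, 0, 0]]
  ]
}}

```text
clock: 11.62
tcp_pos: [0.501, -0.0605, 0.0993]
ee_rot: [179.9, -0.4, -175.8]
wrist_force: [-7.0, -2.3, 4.6]
gripper_width: 0.088
```

Emit:
{"fn": "apply_moves", "kwargs": {
  "series": [
    [[0, 0, 0, -1, 0, 0, 0], [0, 0, 0, -2, 0, 0, 0], [0, 0, 0, -3, 0, 0, 0]]
  ]
}}

```text
clock: 12.0
tcp_pos: [0.5025, -0.0601, 0.0991]
ee_rot: [179.9, -0.6, -175.8]
wrist_force: [-7.3, -1.8, 7.0]
gripper_width: 0.088
```

```bash
python3 b.py
```

```text
scene board f-xy [-0.0698 -0.0064] rel yaw 0.09 iou 0.984
side board f-xy [-0.0665 -0.0036] rel yaw -1.08 iou 0.485
12.2 tool f [-0.1237  0.0008] 0.09913399507995055 [-6.58873966 -2.08959884  5.64496544]
```

```bash
python3 -c "
from h import *
go(-.117,0.001,.1)"
```

```text
now fence xy [-0.1237  0.0008]
t 12.2 tcp [ 0.5026 -0.0601  0.0991] rot [ 179.86   -0.55 -175.76] F [-6.59 -2.09  5.64] w 0.0879
-> turn [ 0.0024 -0.0096  0.0015] shift [-6.7  0.2 -0.9]
```

Emit:
{"fn": "apply_moves", "kwargs": {
  "series": [
    [[0.002, -0.01, 0.001, -1.5, 0, -1, 0], [0.002, -0.01, 0.001, -2.5, 0, -1, 0], [0.002, -0.01, 0.001, -3.5, 0, -1, 0], [0.002, -0.01, 0.001, -4.5, 0, -1, 0]]
  ]
}}

```text
clock: 12.7
tcp_pos: [0.5054, -0.0595, 0.0997]
ee_rot: [179.9, -0.2, -175.8]
wrist_force: [-7.7, -1.1, 3.4]
gripper_width: 0.0877
```

```bash
python3 -c "
from h import *
go(-.114,0.001,.1)"
```

```text
now fence xy [-0.1209  0.0013]
t 12.7 tcp [ 0.5054 -0.0595  0.0997] rot [ 179.93   -0.19 -175.81] F [-7.68 -1.07  3.4 ] w 0.0877
-> turn [ 0.0012 -0.0033  0.0007] shift [-6.9 -0.3 -0.3]
```

Emit:
{"fn": "apply_moves", "kwargs": {
  "series": [
    [[0.001, -0.006, 0.001, -2, 0, -0.6, 0], [0.001, -0.006, 0.001, -3, 0, -0.6, 0], [0.001, -0.006, 0.001, -4, 0, -0.6, 0], [0.001, -0.006, 0.001, -5, 0, -0.6, 0]]
  ]
}}

```text
clock: 13.2
tcp_pos: [0.5083, -0.0587, 0.0998]
ee_rot: [179.9, -0.1, -175.9]
wrist_force: [-7.3, -1.0, 0.1]
gripper_width: 0.088
```

Emit:
{"fn": "apply_moves", "kwargs": {
  "series": [
    [[0.001, -0.006, 0.001, -2, 0, -0.6, 0], [0.001, -0.006, 0.001, -3, 0, -0.6, 0], [0.001, -0.006, 0.001, -4, 0, -0.6, 0], [0.001, -0.006, 0.001, -5, 0, -0.6, 0]]
  ]
}}

```text
clock: 13.7
tcp_pos: [0.5115, -0.058, 0.0998]
ee_rot: [179.9, 0.0, -175.9]
wrist_force: [-8.0, -1.7, 0.1]
gripper_width: 0.0877
```

```bash
python3 b.py;  python3 -c "
from h import *
go(-.11,0.001,.1)"
```

```text
scene board f-xy [-0.0604 -0.0044] rel yaw 0.01 iou 0.979
side board f-xy [-0.0871 -0.0117] rel yaw -0.14 iou 0.0
13.9 tool f [-0.1144  0.0023] 0.09976235676875404 [-6.02626929 -1.15950787  0.03045094]
now fence xy [-0.1144  0.0023]
t 13.9 tcp [ 0.5117 -0.058   0.0998] rot [ 1.7993e+02  5.0000e-02 -1.7590e+02] F [-6.03 -1.16  0.03] w 0.0876
-> turn [ 0.0012  0.0008 -0.0008] shift [-4.4 -1.3 -0.2]
```

Emit:
{"fn": "apply_moves", "kwargs": {
  "series": [
    [[0.001, -0.001, 0, -2.5, -0.5, -0.2, 0], [0.001, -0.001, 0, -4, -0.5, -0.2, 0], [0.001, -0.001, 0, -5.5, -0.5, -0.2, 0], [0.001, -0.001, 0, -7, -0.5, -0.2, 0], [0.001, -0.001, 0, -8, -0.5, -0.2, 0]]
  ]
}}

```text
clock: 14.52
tcp_pos: [0.5166, -0.0574, 0.0996]
ee_rot: [179.9, -0.3, -175.9]
wrist_force: [-10.8, -1.8, 7.5]
gripper_width: 0.088
```

Emit:
{"fn": "apply_moves", "kwargs": {
  "series": [
    [[0.001, -0.001, 0, -2, 0, -0.2, 0], [0.001, -0.001, 0, -3, 0, -0.2, 0], [0.001, -0.001, 0, -4, 0, -0.2, 0], [0.001, -0.001, 0, -5, 0, -0.2, 0]]
  ]
}}

```text
clock: 15.02
tcp_pos: [0.5185, -0.0569, 0.0996]
ee_rot: [179.9, -0.6, -175.9]
wrist_force: [-11.3, -3.8, 8.2]
gripper_width: 0.0879
```

```bash
python3 -c "
from h import *
go(-.10,0.001,.1)"
```

```text
now fence xy [-0.1076  0.0029]
t 15.03 tcp [ 0.5185 -0.0569  0.0996] rot [ 179.91   -0.58 -175.86] F [-11.35  -3.78   8.2 ] w 0.0879
-> turn [ 0.0016 -0.0101 -0.0001] shift [-7.6 -1.9 -0.5]
```

Emit:
{"fn": "apply_moves", "kwargs": {
  "series": [
    [[0.001, -0.011, 0, -1, 0, -1.5, 0], [0.001, -0.011, 0, -2, 0, -1.5, 0], [0.001, -0.011, 0, -3, 0, -1.5, 0], [0.001, -0.011, 0, -3, 0, -1.5, 0]]
  ]
}}

```text
clock: 15.52
tcp_pos: [0.5194, -0.0565, 0.1008]
ee_rot: [179.9, -0.2, -175.8]
wrist_force: [-9.9, -2.0, 3.3]
gripper_width: 0.0878
```

```bash
python3 b.py; python3 -c "
from h import *
go(-.10,0.001,.1)"
```

```text
scene board f-xy [-0.0583 -0.0093] rel yaw -1.0 iou 0.906
side board f-xy [-0.0871 -0.0117] rel yaw -0.14 iou 0.0
15.725 tool f [-0.1066  0.0033] 0.1007846981633299 [-9.07544366 -1.15153799  4.60606068]
now fence xy [-0.1066  0.0033]
t 15.72 tcp [ 0.5194 -0.0565  0.1008] rot [ 179.92   -0.2  -175.84] F [-9.08 -1.15  4.61] w 0.0878
-> turn [ 0.0014 -0.0036  0.0001] shift [-6.6 -2.3  0.8]
```

Emit:
{"fn": "apply_moves", "kwargs": {
  "series": [
    [[0.001, -0.006, 0, -1.5, 0, -0.8, 0], [0.001, -0.006, 0, -2.5, 0, -0.8, 0], [0.001, -0.006, 0, -3.5, 0, -0.8, 0], [0.001, -0.006, 0, -4, 0, -0.8, 0]]
  ]
}}

```text
clock: 16.23
tcp_pos: [0.5231, -0.0559, 0.1013]
ee_rot: [179.9, 0.1, -175.8]
wrist_force: [-4.7, -0.2, -2.8]
gripper_width: 0.0878
```

```bash
python3 -c "
from h import *
p=imaging.capture('scene'); save(p,'s4.png',(225,140,425,285),4)
p=imaging.capture('side'); save(p,'sd4.png',(235,150,435,295),4)
go(-.10,0.001,.1)"
```

```text
now fence xy [-0.1027  0.0035]
t 16.32 tcp [ 0.5233 -0.056   0.1014] rot [ 1.7996e+02  1.1000e-01 -1.7583e+02] F [-4.63  0.93 -3.43] w 0.0878
-> turn [0.0008 0.002  0.0003] shift [-2.7 -2.5  1.4]
```

View pics/s4.png

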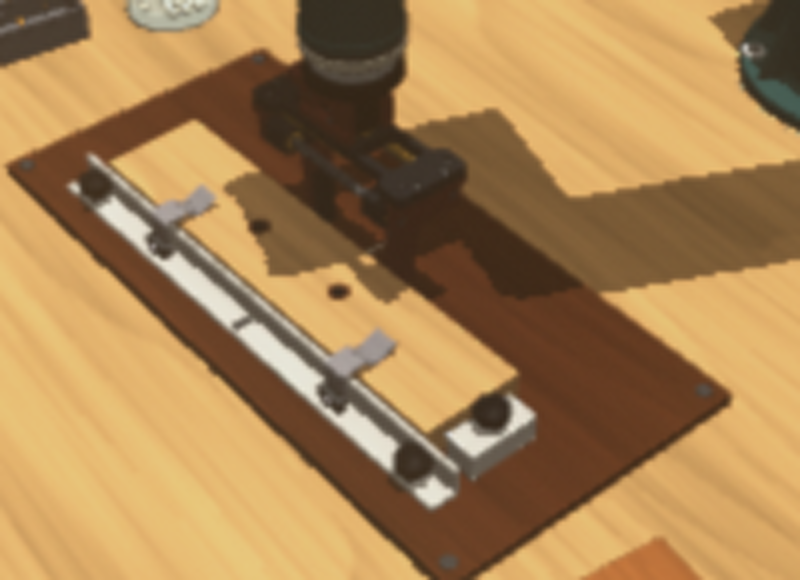

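The scene crop shows both clips now lying on top of the board at crop (185,207) and (362,353). It is nearly at the fence, with a small gap to the stop. I'll creep on until it bears.

Emit:
{"fn": "apply_moves", "kwargs": {
  "series": [
    [[0, 0, 0, -1.5, 0, 0.3, 0], [0, 0, 0, -2.5, 0, 0.3, 0], [0, 0, 0, -3, 0, 0.3, 0], [0, 0, 0, -3, 0, 0.3, 0]]
  ]
}}

```text
clock: 16.82
tcp_pos: [0.526, -0.0558, 0.101]
ee_rot: [180.0, 0.1, -175.8]
wrist_force: [-6.3, -1.0, -4.2]
gripper_width: 0.0876
```

Emit:
{"fn": "apply_moves", "kwargs": {
  "series": [
    [[0, 0, 0, -1, 0, 0, 0], [0, 0, 0, -2, 0, 0, 0], [0, 0, 0, -2, 0, 0, 0]]
  ]
}}

```text
clock: 17.2
tcp_pos: [0.5264, -0.0558, 0.1009]
ee_rot: [180.0, -0.1, -175.8]
wrist_force: [-9.4, -2.3, 1.6]
gripper_width: 0.0879
```

```bash
python3 -c "
from h import *
go(-.098,0.001,.1)"
```

```text
now fence xy [-0.0997  0.0034]
t 17.2 tcp [ 0.5264 -0.0558  0.1009] rot [ 1.7996e+02 -1.3000e-01 -1.7578e+02] F [-9.4  -2.3   1.57] w 0.0879
-> turn [ 0.0007 -0.0022  0.0013] shift [-1.7 -2.4  0.9]
```

Emit:
{"fn": "apply_moves", "kwargs": {
  "series": [
    [[0, -0.002, 0, -2.3, 0, 0, 0], [0, -0.002, 0, -2.6, 0, 0, 0], [0, -0.002, 0, -2.6, 0, 0, 0]]
  ]
}}

```text
clock: 17.58
tcp_pos: [0.5266, -0.0558, 0.1009]
ee_rot: [179.9, -0.3, -175.7]
wrist_force: [-12.0, -2.7, 5.0]
gripper_width: 0.0878
```

```bash
python3 -c "
from h import *
go(-.098,0.001,.1)"
```

```text
now fence xy [-0.0994  0.0034]
t 17.57 tcp [ 0.5266 -0.0558  0.1009] rot [ 179.95   -0.28 -175.74] F [-11.97  -2.71   5.02] w 0.0878
-> turn [ 0.0009 -0.005   0.0018] shift [-1.4 -2.4  0.9]
```

The board doesn't move under 12 N, so it bears on the fence. Now I'll go round to the right end.

Emit:
{"fn": "apply_moves", "kwargs": {
  "series": [
    [[0, -0.004, 0, 10, 0, 0, 0], [0, -0.004, 0, 35, 0, 0, 0], [0, -0.004, 0, 45, -45, 0, 0.3], [0, -0.004, 0, 45, -100, 0, 0.8], [0, -0.004, 0, 45, -160, 0, 1], [0, -0.004, 0, 45, -215, 0, 1], [0, -0.004, 0, 30, -241, 0, 1], [0, -0.004, 0, -10, -241, 0, 1], [0, -0.004, 0, -50, -241, 0, 1], [0, -0.004, 0, -65, -241, 0, 1]]
  ]
}}

```text
clock: 18.82
tcp_pos: [0.6132, -0.2924, 0.1016]
ee_rot: [-179.8, 0.3, -175.7]
wrist_force: [-0.0, 0.0, 0.6]
gripper_width: 0.0111
```

```bash
python3 b.py;python3 -c "
from h import *
go(-.034,-.237,.1)"
```

```text
scene board f-xy [-0.0547 -0.0086] rel yaw -0.07 iou 0.893
side board f-xy [-0.0455 -0.0045] rel yaw 0.31 iou 0.97
19.025 tool f [-0.0346 -0.2373] 0.10040652971388614 [-0.47177303  0.40779108 -0.65917315]
now fence xy [-0.0346 -0.2373]
t 19.02 tcp [ 0.6087 -0.2912  0.1004] rot [ 1.7995e+02 -7.0000e-02 -1.7573e+02] F [-0.47  0.41 -0.66] w 0.0003
-> turn [ 0.0008 -0.0012  0.0021] shift [-0.6  0.3  0.4]
```

Emit:
{"fn": "apply_moves", "kwargs": {
  "series": [
    [[0, 0, 0, 0, 6, 0, 1], [0, 0, 0, 0, 12, 0, 1], [0, 0, 0, 0, 17, 0, 1], [0, 0, 0, 0, 20, 0, 1], [0, 0, 0, 0, 22, 0, 1], [0, 0, 0, 0, 22, 0, 1]]
  ]
}}

```text
clock: 19.77
tcp_pos: [0.6071, -0.2692, 0.1004]
ee_rot: [180.0, -0.1, -175.7]
wrist_force: [-0.7, 0.5, 0.1]
gripper_width: 0.0003
```

Emit:
{"fn": "apply_moves", "kwargs": {
  "series": [
    [[0, 0, 0, 0, 1, 0, 1], [0, 0, 0, 0, 2, 0, 1], [0, 0, 0, 0, 2, 0, 1]]
  ]
}}

```text
clock: 20.15
tcp_pos: [0.6069, -0.2672, 0.1004]
ee_rot: [180.0, -0.1, -175.7]
wrist_force: [-0.3, 1.5, 0.5]
gripper_width: 0.0007
```

```bash
python3 -c "
from h import *
go(-.034,-.207,.1)"
```

```text
now fence xy [-0.0346 -0.2132]
t 20.15 tcp [ 0.6069 -0.2672  0.1004] rot [ 1.7995e+02 -7.0000e-02 -1.7571e+02] F [-0.27  1.53  0.51] w 0.0007
-> turn [ 0.0008 -0.0012  0.0024] shift [-0.6  6.2  0.4]
```

Emit:
{"fn": "apply_moves", "kwargs": {
  "series": [
    [[0, 0, 0, 0, 1, 0, 1], [0, 0, 0, 0, 2, 0, 1], [0, 0, 0, 0, 2, 0, 1]]
  ]
}}

```text
clock: 20.52
tcp_pos: [0.6069, -0.2666, 0.1005]
ee_rot: [-179.9, -0.0, -175.7]
wrist_force: [-1.3, -5.7, -2.1]
gripper_width: 0.0007
```

Emit:
{"fn": "apply_moves", "kwargs": {
  "series": [
    [[0, 0, 0, 0, 1, 0, 1], [0, 0, 0, 0, 2, 0, 1], [0, 0, 0, 0, 2, 0, 1]]
  ]
}}

```text
clock: 20.9
tcp_pos: [0.6068, -0.2658, 0.1005]
ee_rot: [-179.8, -0.0, -175.7]
wrist_force: [-1.4, -6.4, -2.2]
gripper_width: 0.0002
```

Emit:
{"fn": "apply_moves", "kwargs": {
  "series": [
    [[0, 0, 0, 0, 1, 0, 1], [0, 0, 0, 0, 2, 0, 1], [0, 0, 0, 0, 2, 0, 1]]
  ]
}}

```text
clock: 21.28
tcp_pos: [0.6068, -0.2649, 0.1005]
ee_rot: [-179.7, -0.0, -175.7]
wrist_force: [-0.6, -7.7, -3.1]
gripper_width: 0.0003
```

Emit:
{"fn": "apply_moves", "kwargs": {
  "series": [
    [[-0.004, 0, 0, 0, 1.5, 0.3, 1], [-0.004, 0, 0, 0, 2.3, 0.3, 1], [-0.004, 0, 0, 0, 2.8, 0.3, 1]]
  ]
}}

```text
clock: 21.65
tcp_pos: [0.6067, -0.264, 0.1005]
ee_rot: [-179.7, 0.0, -175.6]
wrist_force: [-1.5, -9.4, -1.1]
gripper_width: 0.0006
```

Emit:
{"fn": "apply_moves", "kwargs": {
  "series": [
    [[-0.002, 0, 0, 0, 1.5, 0, 1], [-0.002, 0, 0, 0, 2.2, 0, 1], [-0.002, 0, 0, 0, 2.6, 0, 1]]
  ]
}}

```text
clock: 22.02
tcp_pos: [0.6065, -0.2627, 0.1005]
ee_rot: [-179.7, 0.0, -175.6]
wrist_force: [-1.3, -8.3, -2.8]
gripper_width: 0.0005
```

```bash
python3 -c "
from h import *
p=imaging.capture('scene'); save(p,'s5.png',(285,200,385,275),7)
go(-.034,-.207,.1)"
```

```text
now fence xy [-0.0346 -0.2087]
t 22.07 tcp [ 0.6066 -0.2627  0.1005] rot [-1.7971e+02  2.0000e-02 -1.7562e+02] F [-0.23 -6.74 -2.66] w 0.0004
-> turn [-0.005   0.0003  0.004 ] shift [-0.6  1.7  0.5]
```

View pics/s5.png

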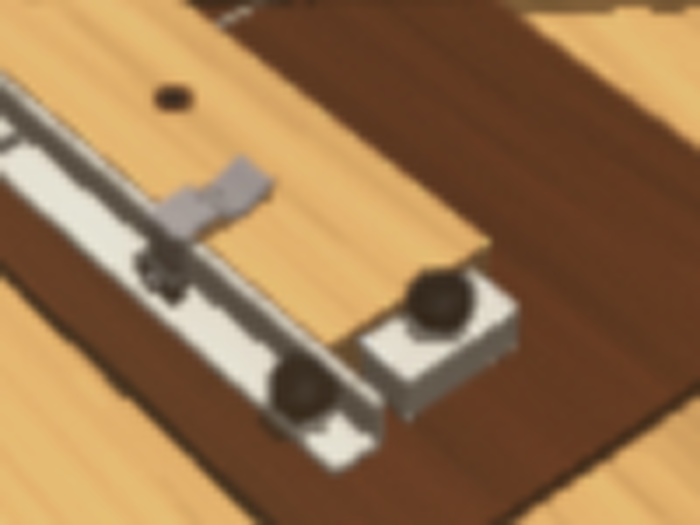

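The crop shows the board flat along the fence. A thin shadowed strip remains between its left end and the stop, around crop (350,345)-(480,255). I'll continue with small steps.

Emit:
{"fn": "apply_moves", "kwargs": {
  "series": [
    [[-0.004, 0, 0.003, 0, 1.5, 0.3, 1], [-0.004, 0, 0.003, 0, 2, 0.3, 1], [-0.004, 0, 0.003, 0, 2.4, 0.3, 1]]
  ]
}}

```text
clock: 22.45
tcp_pos: [0.6065, -0.2621, 0.1005]
ee_rot: [-179.8, 0.0, -175.8]
wrist_force: [-1.8, -8.0, -1.1]
gripper_width: 0.0005
```

Emit:
{"fn": "apply_moves", "kwargs": {
  "series": [
    [[-0.002, 0, 0, 0, 1.5, 0, 1], [-0.002, 0, 0, 0, 2, 0, 1], [-0.002, 0, 0, 0, 2.4, 0, 1]]
  ]
}}

```text
clock: 22.82
tcp_pos: [0.6064, -0.2611, 0.1005]
ee_rot: [-179.7, 0.1, -175.8]
wrist_force: [-1.0, -6.8, -3.3]
gripper_width: 0.0
```

Emit:
{"fn": "apply_moves", "kwargs": {
  "series": [
    [[-0.002, 0, 0, 0, 1.5, 0, 1], [-0.002, 0, 0, 0, 2, 0, 1], [-0.002, 0, 0, 0, 2.4, 0, 1]]
  ]
}}

```text
clock: 23.2
tcp_pos: [0.6063, -0.26, 0.1005]
ee_rot: [-179.7, 0.1, -175.7]
wrist_force: [-0.8, -7.1, -3.3]
gripper_width: 0.0005
```

Emit:
{"fn": "apply_moves", "kwargs": {
  "series": [
    [[-0.003, 0, 0, 0, 1.5, 0.2, 1], [-0.003, 0, 0, 0, 2, 0.2, 1], [-0.003, 0, 0, 0, 2.4, 0.2, 1]]
  ]
}}

```text
clock: 23.58
tcp_pos: [0.6062, -0.2594, 0.1005]
ee_rot: [-179.7, 0.1, -175.7]
wrist_force: [-0.6, -8.6, -2.4]
gripper_width: 0.0006
```

Emit:
{"fn": "apply_moves", "kwargs": {
  "series": [
    [[-0.003, 0, 0, 0, 1.5, 0.1, 1], [-0.003, 0, 0, 0, 2, 0.1, 1], [-0.003, 0, 0, 0, 2.4, 0.1, 1]]
  ]
}}

```text
clock: 23.95
tcp_pos: [0.6062, -0.2593, 0.1005]
ee_rot: [-179.7, 0.1, -175.7]
wrist_force: [-1.6, -12.3, -3.4]
gripper_width: 0.0007
```

Emit:
{"fn": "apply_moves", "kwargs": {
  "series": [
    [[-0.003, 0, 0, 0, 1.5, 0.1, 1], [-0.003, 0, 0, 0, 2, 0.1, 1], [-0.003, 0, 0, 0, 2.4, 0.1, 1]]
  ]
}}

```text
clock: 24.32
tcp_pos: [0.6062, -0.2592, 0.1005]
ee_rot: [-179.6, 0.1, -175.6]
wrist_force: [-2.1, -11.2, -4.1]
gripper_width: 0.0004
```

Motion has halted and the force rose from about 7 N to 12 N, so this looks like the stop. I'll confirm with a little more force, still under 20 N.

Emit:
{"fn": "apply_moves", "kwargs": {
  "series": [
    [[-0.004, 0, 0, 0, 2.2, 0.3, 1], [-0.004, 0, 0, 0, 2.6, 0.3, 1], [-0.004, 0, 0, 0, 2.8, 0.3, 1], [-0.004, 0, 0, 0, 2.8, 0.3, 1]]
  ]
}}

```text
clock: 24.82
tcp_pos: [0.6062, -0.2592, 0.1005]
ee_rot: [-179.6, 0.2, -175.6]
wrist_force: [-2.3, -11.9, -2.2]
gripper_width: 0.0006
```

```bash
python3 -c "
from h import *
p=imaging.capture('scene'); save(p,'s6.png',(285,200,385,275),7)
go(-.034,-.207,.1)"; python3 b.py
```

```text
now fence xy [-0.0348 -0.2052]
t 24.88 tcp [ 0.6061 -0.2592  0.1005] rot [-1.7960e+02  1.7000e-01 -1.7559e+02] F [ -3.21 -11.78  -2.48] w 0.0001
-> turn [-0.007   0.003   0.0044] shift [-0.8 -1.8  0.5]
scene board f-xy [-0.0548 -0.0031] rel yaw 0.97 iou 0.887
side board f-xy [-0.0442  0.0061] rel yaw 0.66 iou 0.921
25.075 tool f [-0.0348 -0.2052] 0.1005188626587487 [ -1.96550666 -12.17297511  -3.16053581]
```

View pics/s6.png

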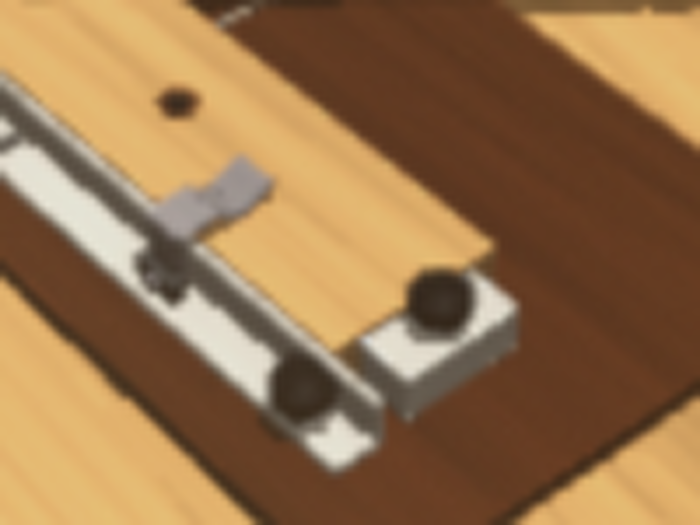

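```bash
python3 - <<'E'
from h import *
p=imaging.capture("scene"); g=lambda L,z:np.round([Fc(q) for q in ray(p,[(285+(x+.5)/7-.5,200+(y+.5)/7-.5) for x,y in L],z)],4)
print("board left top",g([(335,350),(494,247)],.04)); print("stop top",g([(360,342),(476,268)],.036),"stop far",g([(407,385),(519,310)],.036)); print("fence edge near clip/end",g([(205,245),(380,403)],.037))
E
```

```text
board left top [[-0.0024  0.204 ]
 [-0.0874  0.2036]]
stop top [[-0.015   0.2045]
 [-0.0767  0.2047]] stop far [[-0.0139  0.2331]
 [-0.0738  0.2326]]
fence edge near clip/end [[-0.0019  0.1243]
 [ 0.0007  0.2338]]
```

The board's left end measures y_f = 0.204 and the stop face 0.2045, so they are touching within measurement error. The board stayed still at 12 N. Now back round to the near edge to press it home.

Emit:
{"fn": "apply_moves", "kwargs": {
  "series": [
    [[-0.006, 0.003, 0.004, 0, -10, 0, 1], [-0.006, 0.003, 0.004, 20, -14, 0, 1], [-0.006, 0.003, 0.004, 70, -14, 0, 1], [-0.006, 0.003, 0.004, 115, -10, 0, 1], [-0.006, 0.003, 0.004, 120, 40, 0, 0.6], [-0.006, 0.003, 0.004, 120, 95, 0, 0.2], [-0.006, 0.003, 0.004, 120, 150, 0, 0], [-0.006, 0.003, 0.004, 115, 190, 0, 0], [-0.006, 0.003, 0.004, 95, 206, 0, 0], [-0.006, 0.003, 0.004, 85, 206, 0, 0]]
  ]
}}

```text
clock: 26.38
tcp_pos: [0.5065, -0.0591, 0.099]
ee_rot: [-180.0, 0.0, -175.7]
wrist_force: [0.2, -0.1, -0.1]
gripper_width: 0.057
```

```bash
python3 -c "
from h import *
go(-.1005,0.003,.1005)"
```

```text
now fence xy [-0.1197  0.0016]
t 26.38 tcp [ 0.5065 -0.0591  0.099 ] rot [-1.7996e+02  3.0000e-02 -1.7571e+02] F [ 0.16 -0.12 -0.15] w 0.057
-> turn [-0.0006  0.0006  0.0025] shift [-19.2   1.4  -1.5]
```

Emit:
{"fn": "apply_moves", "kwargs": {
  "series": [
    [[0, 0, 0.001, 0, 0, -1.5, 0], [0, 0, 0.001, -4, 0, -1.5, 0], [0, 0, 0.001, -9, 0, -1.5, 0], [0, 0, 0.001, -13, 0, -1.5, 0], [0, 0, 0.001, -16, 0, -1.5, 0], [0, 0, 0.001, -18, 0, -1.5, 0], [0, 0, 0.001, -19.5, 0, -1.5, 0], [0, 0, 0.001, -19.5, 0, -1.5, 0]]
  ]
}}

```text
clock: 27.38
tcp_pos: [0.526, -0.0576, 0.1005]
ee_rot: [-180.0, 0.0, -175.8]
wrist_force: [0.4, -0.3, -0.2]
gripper_width: 0.0877
```

Emit:
{"fn": "apply_moves", "kwargs": {
  "series": [
    [[0, -0.001, 0, -0.7, 0, -0.1, 0], [0, -0.001, 0, -1.4, 0, -0.1, 0], [0, -0.001, 0, -1.4, 0, -0.1, 0]]
  ]
}}

```text
clock: 27.75
tcp_pos: [0.5263, -0.0574, 0.1005]
ee_rot: [-180.0, -0.0, -175.8]
wrist_force: [-4.1, -0.7, 3.6]
gripper_width: 0.088
```

```bash
python3 -c "
from h import *
go(-.0985,0.003,.1005)"
```

```text
now fence xy [-0.0998  0.0018]
t 27.75 tcp [ 0.5263 -0.0574  0.1005] rot [-1.7998e+02 -3.0000e-02 -1.7575e+02] F [-4.11 -0.69  3.59] w 0.088
-> turn [-0.0003 -0.0005  0.0017] shift [-1.3  1.2  0. ]
```

Emit:
{"fn": "apply_moves", "kwargs": {
  "series": [
    [[0, -0.002, 0, -1.6, 0, -0.5, 0], [0, -0.003, 0, -2, 0, -0.5, 0], [0, -0.003, 0, -2.4, 0, -0.5, 0], [0, -0.003, 0, -2.4, 0, -0.5, 0]]
  ]
}}

```text
clock: 28.25
tcp_pos: [0.5265, -0.0574, 0.1005]
ee_rot: [180.0, -0.1, -175.7]
wrist_force: [-7.2, -3.2, 3.2]
gripper_width: 0.0878
```

```bash
python3 -c "
from h import *
go(-.0985,0.003,.1005)"
```

```text
now fence xy [-0.0997  0.0018]
t 28.25 tcp [ 0.5265 -0.0574  0.1005] rot [ 1.8000e+02 -1.2000e-01 -1.7574e+02] F [-7.19 -3.24  3.16] w 0.0878
-> turn [ 0.     -0.0021  0.002 ] shift [-1.2  1.2  0. ]
```

Emit:
{"fn": "apply_moves", "kwargs": {
  "series": [
    [[0, -0.003, 0, -2.6, 0, -0.3, 0], [0, -0.004, 0, -3.2, 0, -0.3, 0], [0, -0.004, 0, -3.6, 0, -0.3, 0], [0, -0.004, 0, -3.6, 0, -0.3, 0]]
  ]
}}

```text
clock: 28.75
tcp_pos: [0.5267, -0.0573, 0.1004]
ee_rot: [180.0, -0.3, -175.7]
wrist_force: [-9.5, -4.2, 7.4]
gripper_width: 0.0876
```

```bash
python3 -c "
from h import *
go(-.0985,0.003,.1005)"
```

```text
now fence xy [-0.0994  0.0019]
t 28.75 tcp [ 0.5267 -0.0573  0.1004] rot [ 179.96   -0.28 -175.72] F [-9.53 -4.21  7.4 ] w 0.0876
-> turn [ 0.0006 -0.0049  0.0022] shift [-0.9  1.1 -0.1]
```

Emit:
{"fn": "apply_moves", "kwargs": {
  "series": [
    [[0, -0.006, 0, -3, -0.3, -1.3, 0], [0, -0.008, 0, -3.6, -0.3, -1.4, 0], [0, -0.008, 0, -4, -0.3, -1.4, 0], [0, -0.008, 0, -4, -0.3, -1.4, 0]]
  ]
}}

```text
clock: 29.25
tcp_pos: [0.5267, -0.0571, 0.1007]
ee_rot: [179.9, -0.3, -175.7]
wrist_force: [-8.9, -4.4, 2.0]
gripper_width: 0.0875
```

```bash
python3 -c "
from h import *
go(-.0985,0.003,.1005); print(sensors.get_obs()['wrist_force'][:2]@np.c_[FX,FY])"
```

```text
now fence xy [-0.0994  0.0021]
t 29.25 tcp [ 0.5267 -0.0571  0.1007] rot [ 179.88   -0.3  -175.72] F [-8.94 -4.44  1.99] w 0.0875
-> turn [ 0.002  -0.0052  0.0023] shift [-0.9  0.9  0.2]
[-9.2348336  -3.77992775]
```

Emit:
{"fn": "apply_moves", "kwargs": {
  "series": [
    [[0, -0.006, 0, -4, -0.6, -0.6, 0], [0, -0.006, 0, -4.6, -0.6, -0.6, 0], [0, -0.006, 0, -5.2, -0.6, -0.6, 0], [0, -0.006, 0, -5.2, -0.6, -0.6, 0]]
  ]
}}

```text
clock: 29.75
tcp_pos: [0.5269, -0.0572, 0.1006]
ee_rot: [179.8, -0.5, -175.7]
wrist_force: [-13.9, -3.5, 8.9]
gripper_width: 0.0882
```

```bash
python3 -c "
from h import *
go(-.0985,0.003,.1005); print(sensors.get_obs()['wrist_force'][:2]@np.c_[FX,FY])"
```

```text
now fence xy [-0.0992  0.002 ]
t 29.75 tcp [ 0.5269 -0.0572  0.1006] rot [ 179.8    -0.52 -175.71] F [-13.94  -3.52   8.89] w 0.0882
-> turn [ 0.0035 -0.0091  0.0025] shift [-0.7  1.   0.1]
[-14.15369246  -2.50062625]
```

Emit:
{"fn": "apply_moves", "kwargs": {
  "series": [
    [[0.002, -0.01, 0, -4.8, -0.5, -1.6, 0], [0.002, -0.01, 0, -5.2, -0.5, -1.8, 0], [0.002, -0.01, 0, -5.4, -0.5, -1.8, 0], [0.002, -0.01, 0, -5.4, -0.5, -1.8, 0]]
  ]
}}

```text
clock: 30.25
tcp_pos: [0.527, -0.0571, 0.1007]
ee_rot: [179.8, -0.6, -175.7]
wrist_force: [-11.7, -6.5, -0.1]
gripper_width: 0.0877
```

```bash
python3 -c "
from h import *
go(-.0985,0.003,.1005); print(sensors.get_obs()['wrist_force'][:2]@np.c_[FX,FY])"
```

```text
now fence xy [-0.0991  0.002 ]
t 30.25 tcp [ 0.527  -0.0571  0.1007] rot [ 179.81   -0.59 -175.7 ] F [-11.68  -6.49  -0.12] w 0.0877
-> turn [ 0.0033 -0.0102  0.0026] shift [-0.6  1.   0.2]
[-12.11753614  -5.6291647 ]
```

Emit:
{"fn": "apply_moves", "kwargs": {
  "series": [
    [[0.003, -0.01, 0, -5.4, -1, -1.3, 0], [0.003, -0.01, 0, -6, -1.2, -1.3, 0], [0.003, -0.01, 0, -6.4, -1.2, -1.3, 0], [0.003, -0.01, 0, -6.4, -1.2, -1.3, 0]]
  ]
}}

```text
clock: 30.75
tcp_pos: [0.5272, -0.0571, 0.1007]
ee_rot: [179.8, -0.7, -175.7]
wrist_force: [-14.3, -3.5, 7.1]
gripper_width: 0.0878
```

```bash
python3 -c "
from h import *
go(-.0985,0.003,.1005); print(sensors.get_obs()['wrist_force'][:2]@np.c_[FX,FY])"
```

```text
now fence xy [-0.0989  0.002 ]
t 30.75 tcp [ 0.5272 -0.0571  0.1007] rot [ 179.82   -0.74 -175.7 ] F [-14.27  -3.46   7.07] w 0.0878
-> turn [ 0.003  -0.013   0.0027] shift [-0.4  1.   0.2]
[-14.48397721  -2.42163778]
```

Emit:
{"fn": "apply_moves", "kwargs": {
  "series": [
    [[0.003, -0.012, 0, -6.4, -1.2, -1.8, 0], [0.003, -0.012, 0, -7, -1.2, -1.9, 0], [0.003, -0.012, 0, -7.4, -1.2, -1.9, 0], [0.003, -0.012, 0, -7.4, -1.2, -1.9, 0]]
  ]
}}

```text
clock: 31.25
tcp_pos: [0.5274, -0.0571, 0.1007]
ee_rot: [179.8, -0.9, -175.7]
wrist_force: [-16.3, -4.4, 5.4]
gripper_width: 0.0875
```

```bash
python3 -c "
from h import *
go(-.0985,0.003,.1005); print(sensors.get_obs()['wrist_force'][:2]@np.c_[FX,FY])"
```

```text
now fence xy [-0.0987  0.002 ]
t 31.25 tcp [ 0.5274 -0.0571  0.1007] rot [ 179.83   -0.91 -175.69] F [-16.26  -4.45   5.44] w 0.0875
-> turn [ 0.003  -0.0159  0.0029] shift [-0.2  1.   0.2]
[-16.54075187  -3.26081938]
```

```bash
python3 -c "
from h import *
for i in range(4):
    imaging.capture('side'); o=sensors.get_obs(); f=o['wrist_force']; print(o['clock'],f[:2]@np.c_[FX,FY],f[2],np.linalg.norm(f))"
```

```text
31.3 [-16.67119963  -2.15601903] 5.022951594850282 17.54443951124824
31.35 [-16.954087    -2.18583652] 5.231466372419616 17.877001639889347
31.4 [-16.61252902  -3.72679471] 4.869360194374519 17.70807126150786
31.45 [-15.6901387   -2.92935389] 3.9947789187254146 16.453565735063123
```

Held at about 16.6 N normal (17.5 N total), steady. Now retreat straight back and then up.

Emit:
{"fn": "apply_moves", "kwargs": {
  "series": [
    [[0, 0, 0, 1, 0, 0, 0], [0, 0, 0, 5, 0, 0, 0], [0, 0, 0, 15, 0, 0, 0], [0, 0, 0, 35, 0, 0, 0], [0, 0, 0, 60, 0, -20, 0], [0, 0, 0, 70, 0, -70, 0], [0, 0, 0, 75, 0, -130, 0], [0, 0, 0, 75, 0, -190, 0], [0, 0, 0, 75, 0, -250, 0], [0, 0, 0, 75, 0, -280, 0]]
  ]
}}

```text
clock: 32.7
tcp_pos: [0.4579, -0.0634, 0.3857]
ee_rot: [179.9, -0.6, -175.7]
wrist_force: [0.8, 0.3, -0.5]
gripper_width: 0.0875
```

```bash
python3 b.py; python3 - <<'E'
from h import *
p=imaging.capture("wrist"); q=imaging.capture("side"); s=imaging.capture("scene")
import pickle; pickle.dump((p,q,s),open("fin.pkl","wb"))
a=cv2.resize(p["img"][150:300,110:480],(800,324)); b=cv2.resize(s["img"][150:280,235:395],None,fx=2.1,fy=2.1,interpolation=cv2.INTER_CUBIC); c=cv2.resize(q["img"][155:285,260:460],None,fx=2.1,fy=2.1,interpolation=cv2.INTER_CUBIC)
bot=np.hstack([b,c])[:, :800]; bot=np.pad(bot,((0,0),(0,800-bot.shape[1]),(0,0)))
cv2.imwrite("pics/fin.png",np.vstack([a,bot])[:,:,::-1])
E
```

```text
scene board f-xy [-0.0545 -0.0015] rel yaw -2.7 iou 0.847
side board f-xy [-0.0447  0.0029] rel yaw -0.07 iou 0.975
32.9 tool f [-0.1694  0.0011] 0.38180252015397687 [-0.22946045  0.37356078  0.40083609]
```

View pics/fin.png

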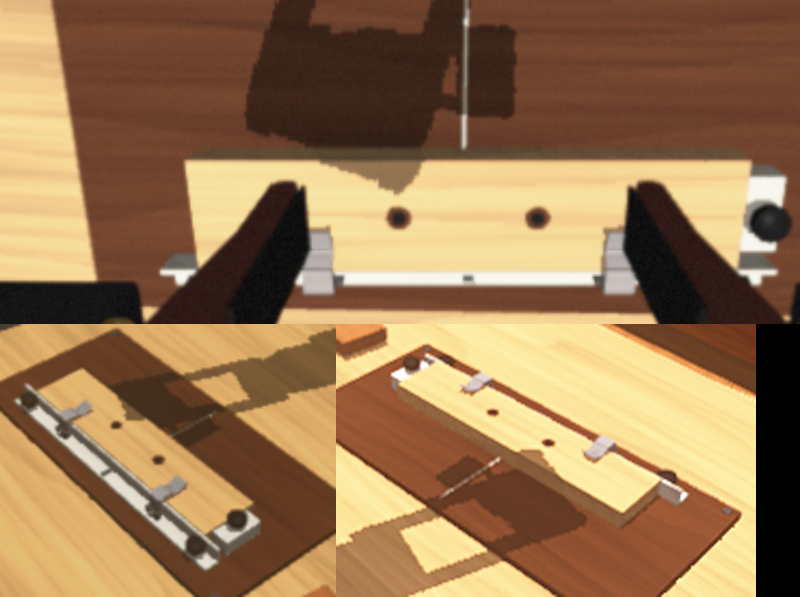

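The final composite shows the board flat along the whole fence in the wrist view (edge at row ~272), both clips on top of it, and its left end against the stop at (750,200). The tool is clear, so I'm handing in.

```bash
python3 -c "
from h import *
print(workorder.finish_job()); print(sensors.get_obs()['clock'])"
```

```text
the job is handed in; nothing more can be done
None
the job is handed in; nothing more can be done
```

The foot board is under both spring clips, flat along the fence with its left end on the stop, and I've handed the job in. It took about 33 s.

**What I did:**
1. I squared the board to the fence with a two-finger push on its near edge and slid it left until it was a few mm short of the stop.
2. I pushed it under both clips until it bore on the fence, which took about 7–11 N. It did not move further at 12 N.
3. I slid it along under the clips to the stop. Sliding took about 7–9 N, then it stopped dead at about 12 N.
4. I pressed it home at about 16.6 N normal to the fence, backed straight off and lifted clear.

**Last checks:**
- **Forces:** the highest total I read while the board bore on the fence or stop was about 18 N, under the 20 N limit. I only read the force between moves and during the final hold.
- **Fence:** with the tool clear, the side-camera fit put the board's centre 44.7 mm from the fence (44 mm is ideal) and within 0.1° of parallel.
- **Stop:** the last measurement, taken while pushing against it, had the board's left end at 204.0 mm and the stop face at about 204.5 mm along the fence. The final picture shows them touching.
- **Bystanders:** I moved only the board; I did not measure the other items again at the end.

**One disagreement:** the final scene-camera fit gave -2.7° and a 54.5 mm offset. It matched the picture poorly (overlap 0.85 against 0.975 for the side camera), probably because the clips and stop knob hide part of the board. I trusted the other views instead.

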